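Push a stop block under a spring hold-down flap

ROBOT

A 6-joint arm with a two-finger parallel gripper is mounted at the origin on a cart in front of the work surface, level with it; the furniture and walls round the work are solid. World frame = base frame: x ahead of the robot, y to its left, z up, the work surface at z = 0. Lengths are in m, angles in rad, forces in N, time in s.
With the tool pointing down it reaches from about 0.275 to 0.975 m from the base axis. Payload 8.4 kg.
Tool frame: the origin (TCP) lies on the mounting face of the last link; the fingertips stand 190 mm ahead of it and the grasp point (between the pads) lies 171 mm ahead of it; z points along the fingers, x is the direction in which the jaws open and shut, and the axes are right-handed (so a half turn about z gives the same grasp; the last joint's range is limited). The gripper opens to 92 mm and grips with 3 to 60 N. Pads are 20 mm wide; open, the fingers measure 128 mm over their backs; the gripper's body (75 mm by 189 mm) begins 69 mm behind the grasp point.
Start: joints at [-1.324, 0.353, 1.633, -0, 1.155, -0.002], TCP at [0.154, -0.606, 0.405] pointing down, gripper open.
Joint ranges: [-2.63, 2.63], [-0.92, 2.1], [0.06, 2.66], [-1.3, 4.44], [0, 2.69], [-3.02, 3.02]. Speed limits (rad/s): [2.22, 2.22, 2.79, 3.14, 3.14, 3.14].

INTERFACE

Orientations are given as a unit quaternion [x, y, z, w].
In Python, from bench import arm gives the robot as it stands. The module is installed in compiled form; this text tells all that it offers.
- The arm moves only by the tool step_arm, never from a script. Its argument "motion" is a list of rows, each an object with "hand": the gripper's target within -1 to 1 (fully open at 1, half-way at 0, shut at -1); "delta_pos": the shift along the tool's x, y, z in cm, a list of three; "delta_rot": the turn, a rotation vector about the tool's x, y, z in degrees, a list of three. A call has 1 to 10 rows; each row is the pose to reach, as a shift and turn from the pose measured when the call began, along the tool's axes at that moment; what a row does not reach only later rows make up. A row lasts 1/10 s, in which the tool goes at most 50 mm and 8.59 degrees, less where a joint would pass 70% of its speed; a pose out of reach is approached as far as the arm can. A call with a gripper value outside its range is refused whole. The fingers move at their own pace and stop on an object; "force" is the grip in N (left out, the last holds). Time passes only in rows, so rows that repeat a pose let the fingers close. It gives the time, the measured TCP pose, the force and the opening at its end, in the units of the state.
- arm.get_obs(): the state, without advancing time (a new reading comes with each control period).
- arm.read_camera(name): name is "scene" or "top"; returns the picture (384x512x3 uint8, red, green, blue); there is no depth.
- arm.get_calibration(name): a dict with "K" (3x3 intrinsics, pixels), "world_to_cam" (4x4, takes a point from world to camera coordinates). Camera axes: x right, y down, z forward; pixel columns grow to the right and rows downward; lengths in m; the calibration is good to about 2 mm. A picture is of the moment at which its call begins. get_calibration takes no time and is no camera call.
- arm.sign_off(): hands the job in, once; it reports no verdict.
Trained networks look in the newest picture that a camera, given by its name, has taken for a name from the list of things; names that differ only in an ending like _2 or _b are one class to them, and where a whole thing is asked for, a point or a joint stands for the part that bears it (a point fixed in the world has none). Each returns a list of dicts, best first, with "conf" (0 to 1); they miss things now and then, are a little off and sometimes report something else, mostly with a low value. They report only what shows in the picture. A call takes as long as a camera call. They do not tell look-alikes from the thing itself.
- arm.find_in(camera, target): "location" ([column, row] in pixels, amid what is visible of it).
The state is a dict: "time_s": time; "joints": joint angles; "dq": joint speeds; "effort": joint torques, N m; "ee_pos": TCP position; "tcp_rot": TCP orientation; "ft_force": force on the tool from outside, world axes, zero at the start; "ft_torque": the same for the moment, N m; "finger_gap": opening from 0.0 (shut) to 1.0 (fully open).
Only numpy, scipy, OpenCV 4.12 (cv2) and the standard library are available. Lean on these libraries where they do the work, as an engineer would, in place of code of your own. Each camera call takes 0.05 s, during which the arm holds its last target. There are 200 camera calls.

TASK

Put the white stop block away in its metal holder: press the holder's long side bar down with one fingertip to keep the sprung flap up, and with the other fingertip push the block along its lane under the raised flap until it rests against the end stop. Then let go of the bar so that the flap comes down onto the block, and move clear. Only push the block, never lift or tip it, and leave the other things where they are.

Things in the scene. Friction and masses are not known exactly. Their poses are not given: they have to be found in the camera images.
- holder: Metal holder fixed to the worktop. Origin: under its base plate, on the worktop, on the lane's centre line; x = direction the block is pushed (away from the robot), y left of that, z up. All 'holder' figures are in this frame. Base plate x -155 to +90, y -36 to +58 mm, 8 mm thick; its top is the lane floor. Lane 39 mm wide (y +-19.5) between guide rails 5 mm wide, tops at z 15 mm.
- flap: Flap: hold-down plate over the lane, hinge tube (radius 4 mm) and press bar, one rigid sprung seesaw. Origin on the hinge line, which runs along the holder's x at holder x 0, y +42, z +36 mm; tube between lugs at x -148 and +76 mm, tops z 44 mm. Its angle is its turn about the holder's -x axis, also the tilt of its z axis: 0 shut, 0.35 plate level, lying on the block; 0.5 or more: block passes; 0.95 limit.
- press_bar (a point): Middle of the press bar, a steel strip left of the hinge, 160 mm long (holder x -145 to +15), 26 wide, 4 thick. Flap shut: holder y +78, z +40 mm, tilted 0.5 rad, outer edge up. At flap angle 0.62: y +73, z +18 mm, nearly level, its top 20 mm above the worktop, below the block's top. Fingertips may slide along it; a web joins it to the tube at each end. About 2.5 N starts it, 6 N holds it at 0.6; springs back.
- hold_plate (a point): Point on the hinge line at the hold-down plate's middle (holder x +46.5 mm). Plate: aluminium, holder x +25 to +68 mm, 60 mm from the hinge line across the lane, 4 mm thick, 10 mm upright fold on its front edge. Shut, it slopes down to 13 mm above the worktop and blocks the lane; pushing the block at it does not open it. A seated block sticks out 25 mm in front, so fingers need not go under it.
- stop_block: White plastic stop block, 70 mm long, 32 mm wide, 26 mm high, two bores in its top. Origin: centre of its underside; its own y axis is its long axis. It starts in the lane in front of the flap, long axis along the lane. About 0.11 kg.
- seat (a point): Point on the lane floor where the block's origin is when it rests against the end stop: holder x +35, y 0, z +8 mm; the block's rear face is then at holder x 0. The end stop is a steel block across the lane, face at holder x +70 mm, top at z 30 mm.
- tally_counter: Bystander: round grey hand counter, 50 mm wide, 23 mm high; origin centre of its underside.
- bowl: Bystander: small white bowl, 69 mm wide, 29 mm high; origin centre of its underside.
- white_jar: Bystander: white jar with screw lid, 54 mm wide, 67 mm high; origin centre of its underside.
- marker: Bystander: black felt marker lying down, 136 mm long, 16 mm thick; origin at its underside's middle.
- cup_nest: Bystander: nest of white bowls, 67 mm wide, 41 mm high; origin centre of its underside.
Mind the look-alikes: they are no part of the job. Of the things that look like the stop_block, the larger one is meant.

How it is judged:
By the outcome, as a careful person would: the job done as asked, in the order asked, and still so for the second after the job is handed in, with the robot touching nothing.
It also fails if it takes over 37 s, if anything falls off the work surface, if the arm or the gripper's body presses on something with over 40 N, if the wrist force passes 120 N, or if a joint passes its speed limit or range.

## Working session

There is one attempt and no reset: what is moved stays moved. The work goes in short steps, Python scripts to look and compute and a tool call to move; the robot and the scene stay as the last step left them, time stands still between calls to the robot, and variables do not carry over. Pictures are saved under pics/ and viewed, on a budget of 10 in all, crops included, one or two more only if the job needs it, and the job is handed in when it is done.

Besides the shell and the picture viewer there is one more tool, called as name(argument=value, ...), one argument or row to a line, values as JSON. step_arm: Moves the arm, as the interface text tells. Its arguments: {"type":"object","properties":{"motion":{"type":"array","items":{"type":"object","properties":{"hand":{"type":"number"},"delta_pos":{"type":"array","items":{"type":"number"}},"delta_rot":{"type":"array","items":{"type":"number"}}}}},"force":{"type":"number"}},"required":["motion"]}

```bash
mkdir -p pics; cat > h.py <<'E'
from bench import arm
import numpy as np, cv2
from scipy.spatial.transform import Rotation as R
def cal(n):
    c=arm.get_calibration(n); return np.array(c["K"]),np.array(c["world_to_cam"])
def ray(n,uv,z):
    K,T=cal(n); d=T[:3,:3].T@np.linalg.inv(K)@np.array([uv[0],uv[1],1.]); o=-T[:3,:3].T@T[:3,3]
    return o+d*(z-o[2])/d[2]
def proj(n,p):
    K,T=cal(n); q=np.atleast_2d(p)@T[:3,:3].T+T[:3,3]; q=q@K.T; return q[:,:2]/q[:,2:]
def save(n,f,crop=None,s=1):
    im=arm.read_camera(n)[:,:,::-1]
    if crop: a,b,c,d=crop; im=im[b:d,a:c]
    cv2.imwrite("pics/"+f,cv2.resize(im,None,fx=s,fy=s,interpolation=cv2.INTER_CUBIC)); 
E
python3 - <<'E'
from h import *
a=arm.read_camera("top");b=arm.read_camera("scene")
im=np.vstack([a,b])[:,:,::-1]
cv2.imwrite("pics/a.png",cv2.resize(a[:,:,::-1],(800,600)));cv2.imwrite("pics/b.png",cv2.resize(b[:,:,::-1],(800,600)))
for n in["top","scene"]:
  print(n,cal(n)[0].round(1).tolist(),(-cal(n)[1][:3,:3].T@cal(n)[1][:3,3]).round(3))
  for t in["holder","flap","press_bar","stop_block","seat","tally_counter","bowl","white_jar","marker","cup_nest"]:
    print(t,[(np.round(d["location"]).tolist(),round(d["conf"],2),ray(n,d["location"],.02)[:2].round(3).tolist()) for d in arm.find_in(n,t)][:3])
print(arm.get_obs())
E
```

```text
top [[365.0, 0.0, 255.9], [0.0, 365.0, 184.6], [0.0, 0.0, 1.0]] [0.51  0.311 0.898]
holder [([276.0, 243.0], 0.63, [0.503, 0.254]), ([286.0, 248.0], 0.19, [0.49, 0.229])]
flap [([240.0, 188.0], 0.72, [0.636, 0.336]), ([266.0, 247.0], 0.6, [0.494, 0.278]), ([276.0, 245.0], 0.43, [0.497, 0.255])]
press_bar [([263.0, 241.0], 0.64, [0.507, 0.285])]
stop_block [([288.0, 246.0], 0.81, [0.495, 0.225]), ([189.0, 182.0], 0.54, [0.652, 0.462])]
seat [([275.0, 241.0], 0.93, [0.506, 0.257])]
tally_counter [([321.0, 212.0], 0.73, [0.573, 0.144])]
bowl [([299.0, 176.0], 0.74, [0.663, 0.192])]
white_jar [([203.0, 223.0], 0.6, [0.553, 0.427]), ([289.0, 247.0], 0.36, [0.492, 0.223])]
marker [([241.0, 186.0], 0.63, [0.64, 0.335])]
cup_nest [([210.0, 258.0], 0.7, [0.472, 0.412])]
scene [[414.6, 0.0, 257.1], [0.0, 414.6, 193.5], [0.0, 0.0, 1.0]] [0.241 1.055 0.459]
holder [([313.0, 212.0], 0.79, [0.496, 0.268]), ([297.0, 204.0], 0.65, [0.542, 0.25])]
flap [([300.0, 205.0], 0.83, [0.534, 0.25])]
press_bar [([311.0, 206.0], 0.74, [0.51, 0.243]), ([317.0, 200.0], 0.65, [0.506, 0.209])]
stop_block [([318.0,
[... 338 characters left out ...]
.0], 0.74, [0.472, 0.402])]
{'time_s': 1.1, 'joints': array([-1.32439707e+00,  3.53011261e-01,  1.63340252e+00, -5.06097825e-05,
        1.15524774e+00, -2.34759483e-03]), 'dq': array([-0.00030815,  0.00268086, -0.00136099, -0.00063865,  0.00071743,
        0.00013893]), 'effort': array([-6.94815571e-04, -5.93778026e+01, -3.34570920e+01,  6.98190881e-02,
        1.58012705e-02, -3.71266282e-06]), 'ee_pos': array([ 0.15389158, -0.60575321,  0.40467485]), 'tcp_rot': array([ 7.89369806e-01, -6.13917998e-01, -4.13864517e-05, -2.96207456e-06]), 'ft_force': array([-0.23730757, -0.63257071,  0.28463241]), 'ft_torque': array([ 0.01877957, -0.06571288,  0.02254406]), 'finger_gap': 1.0004386250436461}
```

View pics/a.png

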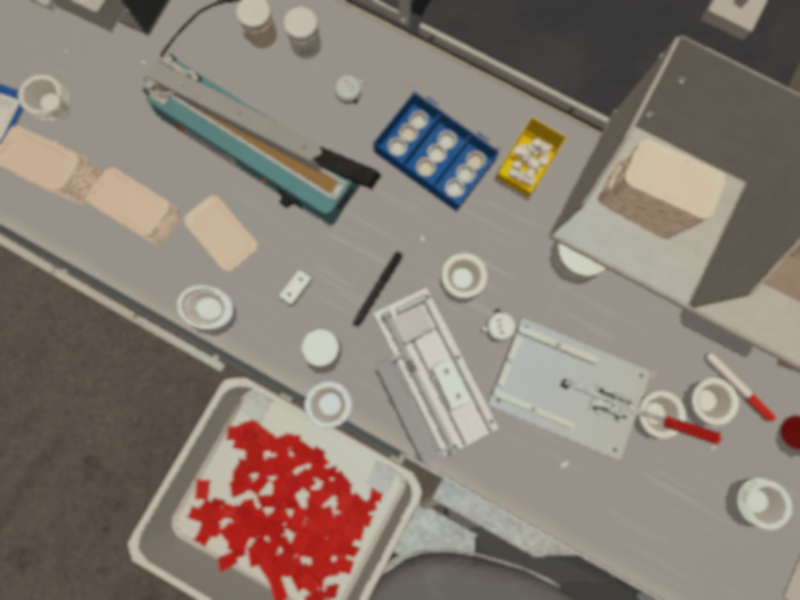

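View pics/b.png

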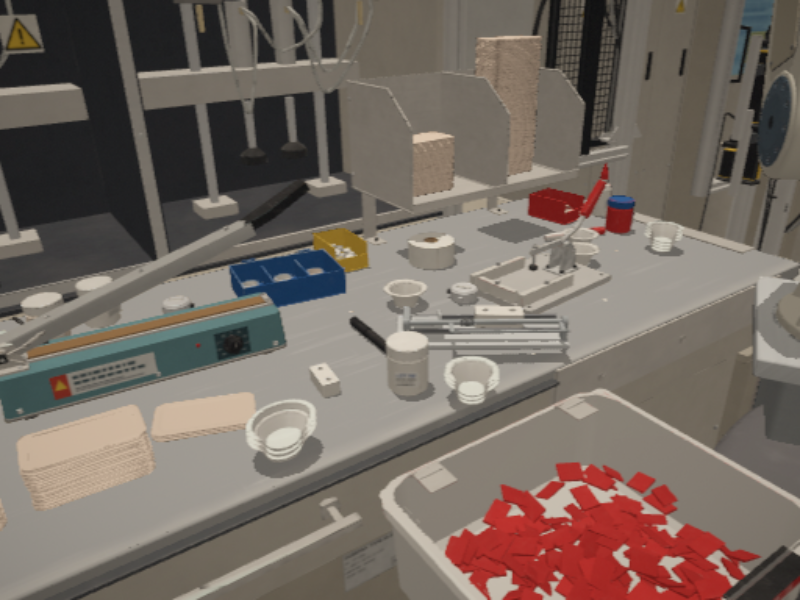

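View crop.

Candidates for the block: the one in the holder lane, top (288,246), and a smaller one on the table, top (189,182). The description (larger, in the lane) picks the first, so I'll check it in a close crop.

```bash
python3 - <<'E'
from h import *
save("top","c.png",(232,178,324,298),5)
E
```

```text
(no output)
```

View pics/c.png

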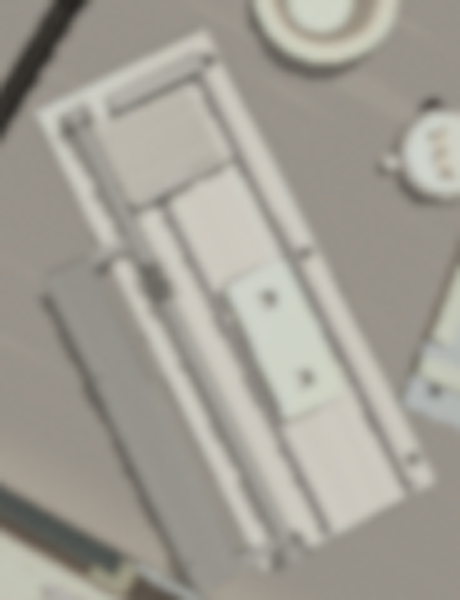

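```bash
cat >> h.py <<'E'
def c2p(u,v): return np.array([(u+.5)/5-.5+232,(v+.5)/5-.5+178])
def fit(A,B):
    a,b=A.mean(0),B.mean(0);A,B=A-a,B-b
    th=np.arctan2((A[:,0]*B[:,1]-A[:,1]*B[:,0]).sum(),(A*B).sum())
    c,s=np.cos(th),np.sin(th);M=np.array([[c,-s],[s,c]]);return th,b-M@a,M
E
python3 - <<'E'
from h import *
H=np.array([[90,-36],[90,58],[-155,-36],[-155,58]])/1e3
P=np.array([ray("top",c2p(*q),.008)[:2] for q in[(208,33),(38,110),(436,478),(266,570)]])
th,t,M=fit(H,P);print(th,np.degrees(th),t);print(((P-t)@M*1e3).round(1))
B=np.array([ray("top",c2p(*q),.034)[:2] for q in[(228,290),(280,262),(345,400),(285,420)]])
print("block in holder",((B-t)@M*1e3).round(1),((B.mean(0)-t)@M*1e3).round(1))
h=lambda x,y,z:np.r_[t+M@[x,y],z]
# bar corners predicted, shut
for x,y,z in[(-.145,.0666,.034),(.015,.0666,.034),(-.145,.0894,.046),(.015,.0894,.046),(.09,-.036,.008),(.09,.058,.008),(-.155,-.036,.008)]:
  print(x,y,h(x,y,z).round(3),((proj("top",h(x,y,z))[0]-[232,178])*5).round(),(proj("scene",h(x,y,z))[0]/512*800).round())
E
```

```text
0.4419896403291022 25.3241409793628 [0.55209101 0.25031004]
[[  87.   -34.8]
 [  90.    57.1]
 [-152.7  -35.1]
 [-154.2   56.8]]
block in holder [[-28.9  15.1]
 [-28.2 -12.7]
 [-98.4 -10.6]
 [-94.   18.6]] [-62.4   2.6]
-0.145 0.0666 [0.393 0.248 0.034] [241. 567.] [566. 330.]
0.015 0.0666 [0.537 0.317 0.034] [ 86. 253.] [450. 331.]
-0.145 0.0894 [0.383 0.269 0.046] [198. 594.] [570. 330.]
0.015 0.0894 [0.527 0.338 0.046] [ 42. 274.] [451. 331.]
0.09 -0.036 [0.649 0.256 0.008] [205.  25.] [398. 315.]
0.09 0.058 [0.609 0.341 0.008] [ 34. 109.] [397. 345.]
-0.155 -0.036 [0.427 0.151 0.008] [438. 479.] [557. 314.]
```

```bash
cat >> h.py <<'E'
TH,T0=0.44199,np.array([.55209,.25031]);M=np.array([[np.cos(TH),-np.sin(TH)],[np.sin(TH),np.cos(TH)]])
def W(x,y,z): return np.r_[T0+M@np.array([x,y])/1e3,z/1e3]   # holder mm -> world m
def where():
    o=arm.get_obs();r=R.from_quat(o["tcp_rot"]);tip=o["ee_pos"]+r.apply([0,0,.19])
    print("t",o["time_s"],"tip holder mm",((tip[:2]-T0)@M*1e3).round(1),(tip[2]*1e3).round(1),"F hol",(M.T@o["ft_force"][:2]).round(1),o["ft_force"][2].round(1),"gap",round(o["finger_gap"]*92,1));return o,r,tip
def go(tip):
    o,r,t=where(); tip=np.asarray(tip)
    D=np.column_stack([np.r_[M@[0,-1],0],np.r_[M@[-1,0],0],[0,0,-1]])
    rt=R.from_matrix(D); d=tip-np.array(D@[0,0,.19])-o["ee_pos"]
    print("dpos cm",(r.inv().apply(d)*100).round(2),"drot",np.degrees((r.inv()*rt).as_rotvec()).round(2))
E
python3 - <<'E'
from h import *
go([.36,-.15,.215]); go(W(-118,37,215)); print(W(-118,37,215))
E
```

```text
t 1.15 tip holder mm [-726.1 -603.5] 214.7 F hol [-0.8  0.2] 0.0 gap 92.0
dpos cm [-3.91e+01 -3.12e+01 -3.00e-02] drot [  0.    -0.   -11.07]
t 1.15 tip holder mm [-726.1 -603.5] 214.7 F hol [-0.8  0.2] 0.0 gap 92.0
dpos cm [-7.453e+01 -4.738e+01 -3.000e-02] drot [  0.    -0.   -11.07]
[0.42960319 0.23328117 0.215     ]
```

step_arm(
  motion=[
    {"hand": 0.22, "delta_pos": [-4, -3.2, 0], "delta_rot": [0, 0, -1]},
    {"hand": 0.22, "delta_pos": [-8, -6.3, 0], "delta_rot": [0, 0, -3]},
    {"hand": 0.22, "delta_pos": [-12, -9.5, 0], "delta_rot": [0, 0, -5]},
    {"hand": 0.22, "delta_pos": [-16, -12.6, 0], "delta_rot": [0, 0, -7]},
    {"hand": 0.22, "delta_pos": [-20, -15.8, 0], "delta_rot": [0, 0, -9]},
    {"hand": 0.22, "delta_pos": [-24, -19, 0], "delta_rot": [0, 0, -11.1]},
    {"hand": 0.22, "delta_pos": [-28, -22.2, 0], "delta_rot": [0, 0, -11.1]},
    {"hand": 0.22, "delta_pos": [-32, -25.5, 0], "delta_rot": [0, 0, -11.1]},
    {"hand": 0.22, "delta_pos": [-36, -29, 0], "delta_rot": [0, 0, -11.1]},
    {"hand": 0.22, "delta_pos": [-39, -31, 0], "delta_rot": [0, 0, -11.1]},
  ],
)

```text
time_s: 2.15
ee_pos: [0.3589, -0.1496, 0.4051]
tcp_rot: [0.845, -0.535, 0.001, -0.0]
ft_force: [1.2, -0.4, 0.3]
finger_gap: 0.609
```

```bash
python3 - <<'E'
from h import *
go(W(-118,37,215))
E
```

```text
t 2.15 tip holder mm [-345.4 -279.1] 215.1 F hol [ 0.9 -0.9] 0.3 gap 56.0
dpos cm [-3.158e+01 -2.277e+01  1.000e-02] drot [-0.07 -0.06  0.02]
```

step_arm(
  motion=[
    {"hand": 0.22, "delta_pos": [-4, -2.9, 0], "delta_rot": [0, 0, 0]},
    {"hand": 0.22, "delta_pos": [-8, -5.8, 0], "delta_rot": [0, 0, 0]},
    {"hand": 0.22, "delta_pos": [-12, -8.7, 0], "delta_rot": [0, 0, 0]},
    {"hand": 0.22, "delta_pos": [-16, -11.6, 0], "delta_rot": [0, 0, 0]},
    {"hand": 0.22, "delta_pos": [-20, -14.4, 0], "delta_rot": [0, 0, 0]},
    {"hand": 0.22, "delta_pos": [-24, -17.3, 0], "delta_rot": [0, 0, 0]},
    {"hand": 0.22, "delta_pos": [-28, -20.2, 2], "delta_rot": [0, 0, 0]},
    {"hand": 0.22, "delta_pos": [-31.6, -22.8, 5], "delta_rot": [0, 0, 0]},
    {"hand": 0.22, "delta_pos": [-31.6, -22.8, 9], "delta_rot": [0, 0, 0]},
    {"hand": 0.22, "delta_pos": [-31.6, -22.8, 13], "delta_rot": [0, 0, 0]},
  ],
)

```text
time_s: 3.15
ee_pos: [0.4301, 0.2353, 0.2739]
tcp_rot: [0.846, -0.534, 0.001, -0.001]
ft_force: [-0.5, -0.1, -0.3]
finger_gap: 0.609
```

```bash
python3 - <<'E'
from h import *
go(W(-118,37,50))
a=arm.read_camera("top")[170:310,200:360,::-1];a=cv2.resize(a,None,fx=2.5,fy=3*2.5/3,interpolation=2)
b=arm.read_camera("scene")[140:280,240:400,::-1];b=cv2.resize(b,None,fx=2.5,fy=2.5,interpolation=2)
cv2.imwrite("pics/d.png",np.hstack([a,b]))
for y in(0,74): print(proj("scene",W(-118,y,90)).round())
E
```

```text
t 3.15 tip holder mm [-116.1   38.5] 83.9 F hol [-0.5  0.1] -0.3 gap 56.0
dpos cm [0.16 0.14 3.39] drot [-0.17 -0.05  0.17]
[[346. 176.]]
[[352. 190.]]
```

View pics/d.png

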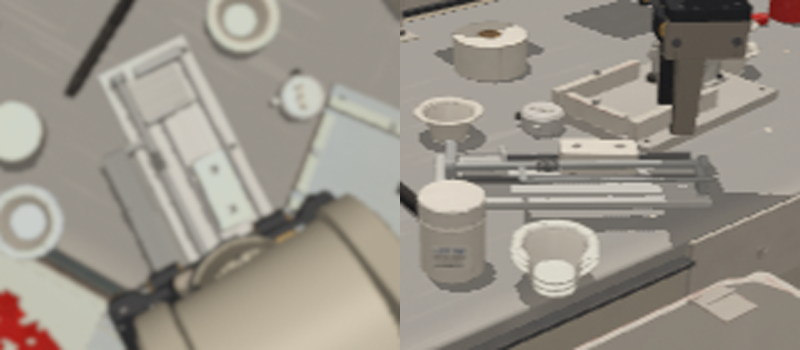

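The picture shows both fingertips hanging over the holder behind the block. The near tip is at crop (683,133), against (680,125) predicted, so the pose is consistent. Next I descend onto the bar.

step_arm(
  motion=[
    {"hand": 0.22, "delta_pos": [0.16, 0.14, 1.5], "delta_rot": [0, 0, 0]},
    {"hand": 0.22, "delta_pos": [0.16, 0.14, 3], "delta_rot": [-0.1, 0, 0.1]},
    {"hand": 0.22, "delta_pos": [0.16, 0.14, 4], "delta_rot": [-0.1, 0, 0.1]},
    {"hand": 0.22, "delta_pos": [0.16, 0.14, 4.6], "delta_rot": [-0.1, 0, 0.1]},
    {"hand": 0.22, "delta_pos": [0.16, 0.14, 5.1], "delta_rot": [-0.1, 0, 0.1]},
    {"hand": 0.22, "delta_pos": [0.16, 0.14, 5.6], "delta_rot": [-0.1, 0, 0.1]},
    {"hand": 0.22, "delta_pos": [0.16, 0.14, 6.0], "delta_rot": [-0.1, 0, 0.1]},
    {"hand": 0.22, "delta_pos": [0.16, 0.14, 6.3], "delta_rot": [-0.1, 0, 0.1]},
    {"hand": 0.22, "delta_pos": [0.16, 0.14, 6.5], "delta_rot": [-0.1, 0, 0.1]},
    {"hand": 0.22, "delta_pos": [0.16, 0.14, 6.5], "delta_rot": [-0.1, 0, 0.1]},
  ],
)

```text
time_s: 4.25
ee_pos: [0.4289, 0.2293, 0.2086]
tcp_rot: [0.845, -0.534, 0.0, 0.004]
ft_force: [3.7, -23.1, 33.0]
finger_gap: 0.612
```

```bash
python3 - <<'E'
from h import *
go(W(-118,37,19))
a=arm.read_camera("top")[170:310,200:360,::-1];a=cv2.resize(a,None,fx=2.5,fy=2.5,interpolation=2)
b=arm.read_camera("scene")[170:250,265:375,::-1];b=cv2.resize(b,(400,350),interpolation=2)
cv2.imwrite("pics/e.png",np.hstack([a,b]))
E
```

```text
t 4.25 tip holder mm [-121.6   32.7] 18.6 F hol [ -6.5 -22.5] 33.0 gap 56.3
dpos cm [-0.33 -0.24 -0.05] drot [ 0.38 -0.3   0.1 ]
```

View pics/e.png

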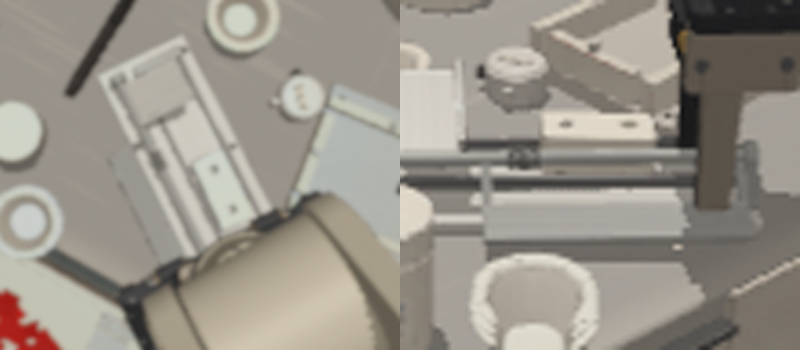

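Force is higher than the 6 N expected. I'll check the flap angle against this picture before moving on.

```bash
python3 - <<'E'
from h import *
where()
for a in(.5,.62,.75,.95):
  def P(x,r,e): # e = elevation angle
    return W(x,42+r[0],36+r[1])
  c,s=np.cos(-a),np.sin(-a)
  rot=lambda y,z:(c*y-s*z,s*y+c*z)
  pts=[]
  for w in(-13,13):
    r=rot(36+w*np.cos(.5),4+w*np.sin(.5)+2)
    pts+=[W(x,42+r[0],36+r[1]) for x in(-145,15)]
  # plate edge: shut points -y, down .35
  r=rot(-60*np.cos(.35),-60*np.sin(.35)); pts+=[W(x,42+r[0],36+r[1]) for x in(25,68)]
  q=(proj("scene",np.array(pts))-[265,170])*[3.636,4.375]+[400,0]
  print(a,q.round().tolist())
E
```

```text
t 4.35 tip holder mm [-121.6   32.8] 18.7 F hol [ -6.6 -22.5] 32.4 gap 56.1
0.5 [[751.0, 196.0], [483.0, 199.0], [760.0, 222.0], [486.0, 224.0], [462.0, 92.0], [395.0, 92.0]]
0.62 [[750.0, 199.0], [483.0, 201.0], [759.0, 230.0], [485.0, 232.0], [462.0, 81.0], [395.0, 82.0]]
0.75 [[749.0, 201.0], [483.0, 204.0], [757.0, 238.0], [485.0, 240.0], [462.0, 70.0], [395.0, 71.0]]
0.95 [[747.0, 203.0], [482.0, 206.0], [754.0, 246.0], [484.0, 249.0], [463.0, 57.0], [394.0, 57.0]]
```

```bash
python3 - <<'E'
from h import *
o,r,tip=where();M3=np.eye(3);M3[:2,:2]=M
F=M3.T@o["ft_force"];t=M3.T@o["ft_torque"];print(F.round(2),t.round(3))
r0=np.cross(F,t)/(F@F)
for z in(.19,.17,.15,.1):
  s=(-z-r0[2])/F[2];p=r0+s*F;print(z,(p*1e3).round(1),"tool resid",(t-np.cross(p,F)).round(3), "holder",((M.T@(o["ee_pos"][:2]-T0)+p[:2])*1e3).round(1))
print(o["effort"].round(1),o["ee_pos"])
save("scene","f.png",(270,140,380,240),7)
E
```

```text
t 4.35 tip holder mm [-121.6   32.8] 18.7 F hol [ -6.6 -22.5] 32.4 gap 56.1
[ -6.64 -22.5   32.36] [-3.392  1.194  0.28 ]
0.19 [   0.    27.9 -190. ] tool resid [-0.02  -0.066  0.096] holder [-120.4   61.7]
0.17 [  -4.1   14.  -170. ] tool resid [-0.02  -0.066  0.096] holder [-124.5   47.7]
0.15 [-8.2e+00  1.0e-01 -1.5e+02] tool resid [-0.02  -0.066  0.096] holder [-128.6   33.8]
0.1 [ -18.4  -34.7 -100. ] tool resid [-0.02  -0.066  0.096] holder [-138.9   -0.9]
[ 10.5 -36.9 -17.    4.4  -2.7   0.2] [0.42880332 0.2293094  0.20870299]
```

View pics/f.png

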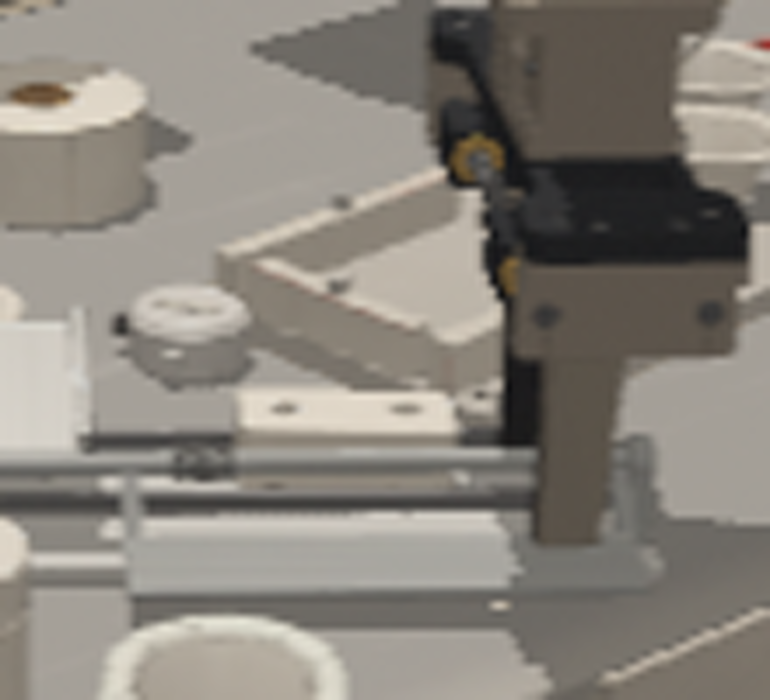

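The flap is at about 0.62: the bar and plate edges match the projection. But the finger slid inward onto the bar's inner edge (contact at y≈61), which explains the side load. I'll lift off, shift outward and press again, following the bar's arc.

step_arm(
  motion=[
    {"hand": 0.22, "delta_pos": [0, 0, -2], "delta_rot": [0, 0, 0]},
    {"hand": 0.31, "delta_pos": [0, 0, -3.8], "delta_rot": [0.2, -0.2, 0.1]},
    {"hand": 0.31, "delta_pos": [-1, -0.4, -3.8], "delta_rot": [0.2, -0.2, 0.1]},
    {"hand": 0.31, "delta_pos": [-1, -0.4, -3.2], "delta_rot": [0.2, -0.2, 0.1]},
    {"hand": 0.31, "delta_pos": [-1, -0.4, -2.5], "delta_rot": [0.2, -0.2, 0.1]},
    {"hand": 0.31, "delta_pos": [-1, -0.4, -1.8], "delta_rot": [0.2, -0.2, 0.1]},
    {"hand": 0.31, "delta_pos": [-0.8, -0.4, -1.1], "delta_rot": [0.2, -0.2, 0.1]},
    {"hand": 0.31, "delta_pos": [-0.7, -0.4, -0.5], "delta_rot": [0.2, -0.2, 0.1]},
    {"hand": 0.31, "delta_pos": [-0.6, -0.4, -0.1], "delta_rot": [0.2, -0.2, 0.1]},
    {"hand": 0.31, "delta_pos": [-0.6, -0.4, 0.05], "delta_rot": [0.2, -0.2, 0.1]},
  ],
)

```text
time_s: 5.4
ee_pos: [0.4302, 0.2357, 0.2077]
tcp_rot: [0.845, -0.535, 0.0, 0.002]
ft_force: [0.5, -5.6, 12.1]
finger_gap: 0.658
```

```bash
python3 - <<'E'
from h import *
o,r,tip=where();M3=np.eye(3);M3[:2,:2]=M
F=M3.T@o["ft_force"];t=M3.T@o["ft_torque"];r0=np.cross(F,t)/(F@F);p=r0+(-.19-r0[2])/F[2]*F
print("contact",((M.T@(o["ee_pos"][:2]-T0)+p[:2])*1e3).round(1)); go(W(-118,38,19))
E
```

```text
t 5.4 tip holder mm [-117.1   38.4] 17.7 F hol [-2.  -5.2] 12.1 gap 60.6
contact [-107.2   61.6]
t 5.4 tip holder mm [-117.1   38.4] 17.7 F hol [-2.  -5.2] 12.1 gap 60.6
dpos cm [ 0.09  0.16 -0.13] drot [ 0.2  -0.15  0.02]
```

step_arm(
  motion=[
    {"hand": 0.31, "delta_pos": [0.05, -0.5, -0.1], "delta_rot": [0.2, -0.1, 0]},
    {"hand": 0.31, "delta_pos": [0.05, -1, -0.1], "delta_rot": [0.2, -0.1, 0]},
    {"hand": 0.31, "delta_pos": [0.05, -1.5, -0.1], "delta_rot": [0.2, -0.1, 0]},
    {"hand": 0.31, "delta_pos": [0.05, -2, -0.1], "delta_rot": [0.2, -0.1, 0]},
    {"hand": 0.31, "delta_pos": [0.05, -2.6, -0.1], "delta_rot": [0.2, -0.1, 0]},
    {"hand": 0.31, "delta_pos": [0.05, -3.2, -0.1], "delta_rot": [0.2, -0.1, 0]},
    {"hand": 0.31, "delta_pos": [0.05, -3.8, -0.1], "delta_rot": [0.2, -0.1, 0]},
    {"hand": 0.31, "delta_pos": [0.05, -4.4, -0.1], "delta_rot": [0.2, -0.1, 0]},
    {"hand": 0.31, "delta_pos": [0.05, -4.7, -0.1], "delta_rot": [0.2, -0.1, 0]},
    {"hand": 0.31, "delta_pos": [0.05, -4.7, -0.1], "delta_rot": [0.2, -0.1, 0]},
  ],
)

```text
time_s: 6.4
ee_pos: [0.472, 0.2548, 0.2074]
tcp_rot: [0.845, -0.535, -0.001, 0.002]
ft_force: [-4.4, 0.4, 7.0]
finger_gap: 0.655
```

```bash
python3 - <<'E'
from h import *
go(W(-10,38,19))
a=arm.read_camera("top")[170:290,220:330,::-1];a=cv2.resize(a,(385,420),interpolation=2)
b=arm.read_camera("scene")[150:250,265:365,::-1];b=cv2.resize(b,(415,420),interpolation=2)
cv2.imwrite("pics/g.png",np.hstack([a,b]))
E
```

```text
t 6.4 tip holder mm [-71.3  38.1] 17.4 F hol [-3.8  2.2] 7.0 gap 60.2
dpos cm [ 0.03 -6.05 -0.18] drot [ 0.24 -0.06  0.02]
```

View pics/g.png

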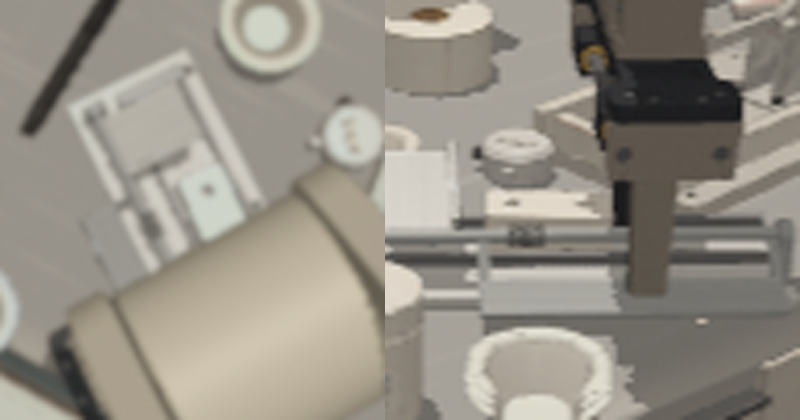

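The block has moved up to the flap, flat in the lane (top crop ~(208,200)). The bar is pressed, the plate is up, and loads are low. I'll keep pushing.

step_arm(
  motion=[
    {"hand": 0.31, "delta_pos": [0, -0.6, -0.1], "delta_rot": [0.2, 0, 0]},
    {"hand": 0.31, "delta_pos": [0, -1.2, -0.1], "delta_rot": [0.2, 0, 0]},
    {"hand": 0.31, "delta_pos": [0, -1.8, -0.1], "delta_rot": [0.2, 0, 0]},
    {"hand": 0.31, "delta_pos": [0, -2.4, -0.1], "delta_rot": [0.2, 0, 0]},
    {"hand": 0.31, "delta_pos": [0, -3, -0.1], "delta_rot": [0.2, 0, 0]},
    {"hand": 0.31, "delta_pos": [0, -3.6, -0.1], "delta_rot": [0.2, 0, 0]},
    {"hand": 0.31, "delta_pos": [0, -4.2, -0.1], "delta_rot": [0.2, 0, 0]},
    {"hand": 0.31, "delta_pos": [0, -4.8, -0.1], "delta_rot": [0.2, 0, 0]},
    {"hand": 0.31, "delta_pos": [0, -5.3, -0.1], "delta_rot": [0.2, 0, 0]},
    {"hand": 0.31, "delta_pos": [0, -5.7, -0.1], "delta_rot": [0.2, 0, 0]},
  ],
)

```text
time_s: 7.5
ee_pos: [0.5223, 0.2785, 0.2071]
tcp_rot: [0.845, -0.535, -0.001, 0.003]
ft_force: [-6.5, -1.6, 7.7]
finger_gap: 0.652
```

```bash
python3 - <<'E'
from h import *
go(W(-10,38,19))
E
```

```text
t 7.5 tip holder mm [-16.  38.] 17.1 F hol [-6.5  1.3] 7.7 gap 60.0
dpos cm [ 0.02 -0.49 -0.2 ] drot [ 0.32 -0.06  0.02]
```

step_arm(
  motion=[
    {"hand": 0.31, "delta_pos": [0, -0.3, -0.1], "delta_rot": [0.2, 0, 0]},
    {"hand": 0.31, "delta_pos": [0, -0.5, -0.1], "delta_rot": [0.2, 0, 0]},
    {"hand": 0.31, "delta_pos": [0, -0.7, -0.1], "delta_rot": [0.2, 0, 0]},
    {"hand": 0.31, "delta_pos": [0, -0.8, -0.1], "delta_rot": [0.2, 0, 0]},
    {"hand": 0.31, "delta_pos": [0, -0.8, -0.1], "delta_rot": [0.2, 0, 0]},
  ],
)

```text
time_s: 8.0
ee_pos: [0.528, 0.2809, 0.2067]
tcp_rot: [0.845, -0.535, -0.002, 0.004]
ft_force: [-7.3, -0.7, 8.1]
finger_gap: 0.656
```

```bash
python3 - <<'E'
from h import *
where()
E
```

```text
t 8.0 tip holder mm [-10.2  37.8] 16.7 F hol [-6.9  2.5] 8.1 gap 60.3
```

step_arm(
  motion=[
    {"hand": 0.31, "delta_pos": [0, -0.3, -0.1], "delta_rot": [0.2, 0, 0]},
    {"hand": 0.31, "delta_pos": [0, -0.5, -0.1], "delta_rot": [0.2, 0, 0]},
    {"hand": 0.31, "delta_pos": [0, -0.5, -0.1], "delta_rot": [0.2, 0, 0]},
  ],
)

```text
time_s: 8.3
ee_pos: [0.5296, 0.2814, 0.2062]
tcp_rot: [0.845, -0.535, -0.004, 0.007]
ft_force: [-13.8, -4.7, 14.9]
finger_gap: 0.655
```

```bash
python3 - <<'E'
from h import *
where()
E
```

```text
t 8.3 tip holder mm [-10.   37.5] 16.2 F hol [-14.5   1.7] 14.9 gap 60.3
```

Seated: the force rose to 14.5 N with the tip stopped at x=-10, so the rear face is at 0. I'll back off the block while still holding the bar, then release it gently.

step_arm(
  motion=[
    {"hand": 0.31, "delta_pos": [0, 0.4, -0.2], "delta_rot": [0.3, 0, 0]},
    {"hand": 0.31, "delta_pos": [0, 0.9, -0.2], "delta_rot": [0.3, 0, 0]},
    {"hand": 0.31, "delta_pos": [0, 1.2, -0.3], "delta_rot": [0.3, 0, 0]},
    {"hand": 0.31, "delta_pos": [0, 1.2, -0.9], "delta_rot": [0.3, 0, 0]},
    {"hand": 0.31, "delta_pos": [-0.1, 1.2, -1.5], "delta_rot": [0.3, 0, 0]},
    {"hand": 0.31, "delta_pos": [-0.2, 1.2, -2.1], "delta_rot": [0.3, 0, 0]},
    {"hand": 0.31, "delta_pos": [-0.2, 1.2, -2.9], "delta_rot": [0.3, 0, 0]},
    {"hand": 0.31, "delta_pos": [-0.2, 1.2, -4.5], "delta_rot": [0.3, 0, 0]},
    {"hand": 0.31, "delta_pos": [-0.2, 1.2, -8], "delta_rot": [0.3, 0, 0]},
    {"hand": 0.31, "delta_pos": [-0.2, 1.2, -12], "delta_rot": [0.3, 0, 0]},
  ],
)

```text
time_s: 9.3
ee_pos: [0.5189, 0.2786, 0.3265]
tcp_rot: [0.845, -0.535, -0.003, 0.006]
ft_force: [0.2, 1.4, 0.5]
finger_gap: 0.653
```

step_arm(
  motion=[
    {"hand": 0.31, "delta_pos": [0, 3, -4], "delta_rot": [0, 0, 0]},
    {"hand": 0.31, "delta_pos": [0, 7, -6], "delta_rot": [0, 0, 0]},
    {"hand": 0.31, "delta_pos": [3, 10, -6], "delta_rot": [0, 0, 0]},
    {"hand": 0.31, "delta_pos": [7, 13, -6], "delta_rot": [0, 0, 0]},
    {"hand": 0.31, "delta_pos": [11, 15, -6], "delta_rot": [0, 0, 0]},
    {"hand": 0.31, "delta_pos": [15, 17, -6], "delta_rot": [0, 0, 0]},
    {"hand": 0.31, "delta_pos": [19, 19, -6], "delta_rot": [0, 0, 0]},
    {"hand": 0.31, "delta_pos": [23, 20, -6], "delta_rot": [0, 0, 0]},
    {"hand": 0.31, "delta_pos": [23, 20, -6], "delta_rot": [0, 0, 0]},
  ],
)

```text
time_s: 10.2
ee_pos: [0.4372, -0.0181, 0.3901]
tcp_rot: [0.844, -0.537, -0.002, 0.007]
ft_force: [-0.0, -0.4, -0.1]
finger_gap: 0.656
```

```bash
python3 - <<'E'
from h import *
where()
a=arm.read_camera("top")[178:298,232:324,::-1];a=cv2.resize(a,None,fx=4.5,fy=4.5,interpolation=2)
b=arm.read_camera("scene")[160:250,265:345,::-1];b=cv2.resize(b,(380,540),interpolation=2)
cv2.imwrite("pics/i.png",np.hstack([a,b]))
for x in(0,25,70):print(x,[((proj("top",W(x,y,34))[0]-[232,178])*4.5).round() for y in(-16,16)])
for t in["tally_counter","bowl","white_jar","marker","cup_nest"]: print(t,[np.round(d["location"]).tolist() for d in arm.find_in("top",t)][:1])
E
```

```text
t 10.2 tip holder mm [-221.3 -194.1] 200.2 F hol [-0.2 -0.3] -0.1 gap 60.3
0 [array([231., 183.]), array([177., 210.])]
25 [array([210., 140.]), array([155., 167.])]
70 [array([171.,  64.]), array([117.,  91.])]
tally_counter [[321.0, 211.0]]
bowl [[297.0, 177.0]]
white_jar [[204.0, 223.0]]
marker [[241.0, 186.0]]
cup_nest [[211.0, 260.0]]
```

View pics/i.png

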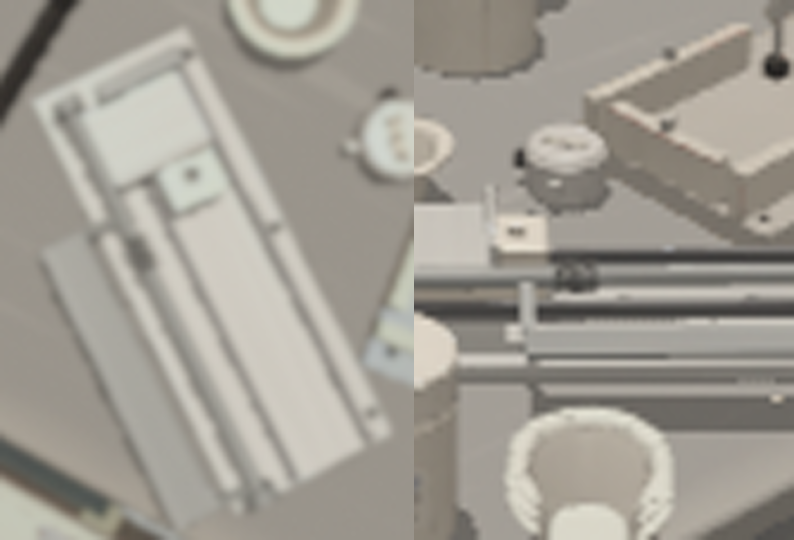

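The picture shows the plate lying level on the block. The block sticks out about 25 mm in front, its rear corners at crop (228,190) and (177,215), against (231,183) and (177,210) predicted. That gap is within the calibration bias also seen on the base-plate corners. The bystanders are where they were, so I'm handing in.

```bash
python3 -c "
from bench import arm
print(arm.sign_off())"
```

```text
the job is handed in; nothing more can be done
None
```

The block is in its holder with the flap down on it, and I handed the job in at about 10.5 s. I held the press bar down with one fingertip and pushed the block with the other until it met the end stop. I then backed off the block, let the bar up gently and moved clear.

**What went wrong on the way:** on the first press the finger slid to the bar's inner edge, with about 33 N upward and 22 N sideways. I lifted off, moved outward and pressed again; loads then stayed under about 15 N on each axis.

**Last checks:**
- **Seating:** at the end the push force rose to 14.5 N with the fingertip stopped at holder x -10 mm, which puts the block's rear face at 0.
- **Flap:** the final picture shows the plate level on the block, with about 25 mm of block showing in front.
- **Disagreement:** in that picture the block's rear edge is about 2–3 mm short of where I predicted it. The far base-plate corner was off by about the same amount, so I put it down to calibration.
- **Other things:** all five bystanders were found within 2 pixels of where they started. I did not re-check the smaller look-alike block, which the arm never went near. The force on the tool was about zero.

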